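Lay out a cabinet door's frame for gluing

ROBOT

A 7-joint arm with a two-finger parallel gripper is mounted at the origin on the work surface. World frame = base frame: x ahead of the robot, y to its left, z up, the work surface at z = 0. Lengths are in mm, angles in rad, forces in N, time in s.
With the tool pointing down it reaches from about 400 to 925 mm from the base axis. Payload 5.6 kg.
Tool frame: the origin (TCP) lies between the finger pads; the fingertips stand 17 mm ahead of it and the grasp point (between the pads) lies 2 mm behind it; z points along the fingers, y is the direction in which the jaws open and shut (so a half turn about z gives the same grasp; the last joint's range is limited). The gripper opens to 85 mm and grips with 20 to 120 N. Pads are 22 mm wide; open, the fingers measure 114 mm over their backs; the gripper's body (76 mm by 85 mm) begins 54 mm behind the grasp point. The pads swing forward as they close: fully open they stand 13 mm farther back than shut.
Start: joints at [1.154, 0.468, -0.012, 1.603, 0.006, 1.071, -0.056], TCP at [237.311, -605.138, 223.89] pointing down, gripper open.
Joint ranges: [-2.53, 2.53], [-0.31, 2.02], [-1.57, 1.55], [0.28, 2.44], [-1.29, 4.43], [0.15, 1.84], [-2.92, 2.92]. Speed limits (rad/s): [2.57, 2.57, 3.14, 3.14, 3.14, 3.14, 3.14].

INTERFACE

Orientations are given as a 3x3 rotation matrix whose columns are the frame's x, y, z axes.
In Python, from station import env gives the robot as it stands.
- The arm moves only by the tool play_rows, never from a script. Its argument "series" is text: rows parted by semicolons, each of 5 numbers parted by spaces: the shift along the tool's x, y, z normalised to -1 to 1, where 1 is 0.1 m, then the turn about the tool's z normalised to -1 to 1, where 1 is 45 degrees, then the finger opening in mm, from 0 to 85.4. A call has 1 to 12 rows; each row is the pose to reach, as a shift and turn from the pose commanded when the call began, along the tool's axes at that moment; what a row does not reach only later rows make up. A row lasts 1/8 s, in which the tool goes at most 62.5 mm and 10.7 degrees, less where a joint would pass 70% of its speed; a pose out of reach is approached as far as the arm can. A call with a number of a shift or a turn outside -1 to 1 is refused whole. A call with a gripper value outside its range is refused whole. The fingers move at their own pace and stop on an object; the grip force is fixed at half the most. Time passes only in rows, so rows that repeat a pose let the fingers close. It gives the time, the measured TCP pose, the force and the opening at its end, in the units of the state.
- env.get_obs(): the state, without advancing time (a new reading comes with each control period).
- env.camera(name): name is "side" or "top" or "wrist"; returns a dict with "pixels" (384x512x3 uint8, blue, green, red), "vfov" (degrees; the focal length in pixels is half the picture's height over the tangent of half this angle, whatever the lens; pixels are square), "cx", "cy" (the principal point, pixels), "dist" ([k1, k2, p1, p2, k3] as OpenCV has them; the pictures are not rectified), "world_to_cam" (4x4, takes a point from world to camera coordinates); the wrist camera has in their place "T_tool_cam" (4x4, takes a point from camera to tool coordinates, whose origin is the TCP and whose axes are the flange's). Camera axes: x right, y down, z forward; pixel columns grow to the right and rows downward; lengths in mm; the calibration is good to about 2 mm. A picture is of the moment at which its call begins: read the wrist's pose just before it. There is no depth.
- env.close_job(): hands the job in, once; it reports no verdict.
The state is a dict: "t": time; "joint_pos": joint angles; "joint_velocities": joint speeds; "joint_torque": joint torques, N m; "eef_pos": TCP position; "eef_rot": TCP orientation; "force": force on the tool from outside, world axes, zero at the start; "wrist_torque": the same for the moment, N m; "width": opening from 0.0 (shut) to 1.0 (fully open).
Only numpy, scipy, OpenCV 4.12 (cv2) and the standard library are available. Lean on these libraries where they do the work, as an engineer would, in place of code of your own. Each camera call takes 0.05 s, during which the arm holds its last target. There are 200 camera calls.

TASK

Lay the four frame parts face up around the painted panel, ready for gluing: the stile with the hinges on the left of the picture and the stile with the keyhole on its right, the narrow rail above the picture and the wide rail below it. Each part lies flat on the bench with its green inner edge towards the panel, parallel to that side of the panel and centred on it, with a gap of about 30 mm left for the glue brush. Do not shift the panel, and leave the sanding block, try square, tape, brush and glue dish where they are.

Things in the scene. Friction and masses are not known exactly. Their poses are not given: they have to be found in the camera images.
- hinge_stile_mid (a point): Hinge stile: its centre, 11 mm above its underside. Loose flat bar of light oak, 22 mm thick, 190 x 34 mm, square ends, 0.11 kg, lying face up. Two brass hinge leaves on its face; their knuckles stand 5 mm out of the outer edge, 42 to 74 mm from the middle. A green bead runs along one long edge, the inner edge. Axes: x along its length, z up, -y out of the green edge; rightly placed, its axes are parallel to the panel's.
- lock_stile_mid (a point): Lock (keyhole) stile: its centre, 11 mm above its underside. Loose flat bar of light oak, 22 mm thick, 190 x 34 mm, square ends, 0.11 kg, lying face up. One round brass keyhole plate in the middle of its face. A green bead runs along one long edge, the inner edge. Axes: x along its length, z up, +y out of the green edge; rightly placed, its axes are parallel to the panel's.
- top_rail_mid (a point): Top rail, the narrow one: its centre, 11 mm above its underside. Loose flat bar of light oak, 22 mm thick, 34 mm wide, 136 mm long plus a 15 mm thin tenon at each end, 0.09 kg, lying face up. No brass. A green bead runs along one long edge, the inner edge. Axes: y along its length, z up, -x out of the green edge; rightly placed, its axes are parallel to the panel's.
- bottom_rail_mid (a point): Bottom rail, the wide one: its centre, 11 mm above its underside. Loose flat bar of light oak, 22 mm thick, 52 mm wide, 136 mm long plus a 15 mm thin tenon at each end, 0.13 kg, lying face up. No brass. A green bead runs along one long edge, the inner edge. Axes: y along its length, z up, +x out of the green edge; rightly placed, its axes are parallel to the panel's.
- panel: Painted door panel, loose, 0.16 kg; origin at the centre of its underside. 100 mm (x) by 150 mm (y) to its edge, that is over the bare-wood tongue that stands 8 mm out round the picture; 10 mm thick. Picture: yellow sun and white peaks on red above a green meadow strip. +x points to the top of the picture, +y to its left as seen upright, z up.
- sanding_block: Bystander: cork sanding block 107 x 62 x 27 mm, origin at the centre of its underside, long side along its y.
- try_square: Bystander: try square lying flat, dark wood stock (110 mm along its y, 16 mm high) and steel blade, 132 x 110 mm in all, origin near the middle of that outline, on the bench.
- tape_roll: Bystander: roll of blue tape lying flat, 96 mm across, 25 mm high, origin at the centre of its underside.
- glue_brush: Bystander: glue brush lying flat, 170 mm long along its x, origin below its middle, under 30 mm high.
- glue_dish: Bystander: small white glue dish, empty, 72 mm across, 30 mm high, origin at the centre of its underside.
Things that resemble listed ones, but are neither listed nor needed, are in the scene too. What is shaped like the part that bears top_rail_mid but black or purple is not meant.

How it is judged (in metres and radians):
At the end, for the whole second after the job is handed in: All four parts lie flat, face up and at rest: hinge stile left, lock stile right, narrow rail above, wide rail below the upright picture, green edges towards the panel; gap to the panel 30 mm within 13 mm, centred on that side within 13 mm, parallel within 0.12 rad (x of hinge_stile_mid in the frame of panel between -0.013 and 0.013 m and y of hinge_stile_mid in the frame of panel between 0.109 and 0.135 m and y of panel in the frame of hinge_stile_mid below 0 m and angle between the x axis of each of hinge_stile_mid, lock_stile_mid, top_rail_mid, bottom_rail_mid and the x axis of panel, either way round below 0.12 rad and angle between each of hinge_stile_mid, lock_stile_mid, top_rail_mid, bottom_rail_mid's own z axis and vertical below 0.1 rad and height (world z) of each of hinge_stile_mid, lock_stile_mid, top_rail_mid, bottom_rail_mid below 0.015 m and linear speed of each of hinge_stile, lock_stile, top_rail, bottom_rail below 0.02 m/s and x of lock_stile_mid in the frame of panel between -0.013 and 0.013 m and y of lock_stile_mid in the frame of panel between -0.135 and -0.109 m and y of panel in the frame of lock_stile_mid above 0 m and x of top_rail_mid in the frame of panel between 0.084 and 0.11 m and y of top_rail_mid in the frame of panel between -0.013 and 0.013 m and x of panel in the frame of top_rail_mid below 0 m and x of bottom_rail_mid in the frame of panel between -0.119 and -0.093 m and y of bottom_rail_mid in the frame of panel between -0.013 and 0.013 m and x of panel in the frame of bottom_rail_mid above 0 m); the robot touches nothing.
It fails at once if the panel is shifted by more than 25 mm (distance of panel from where it was at the start of the episode above 0.025 m).
It fails at once if the sanding block, try square, tape roll, glue brush or glue dish is pushed more than 30 mm (distance of any of sanding_block, try_square, tape_roll, glue_brush, glue_dish from where it was at the start of the episode above 0.03 m).
It also fails if it takes over 106 s, if anything falls off the work surface, if the arm or the gripper's body presses on something with over 40 N, if the wrist force passes 120 N, or if a joint passes its speed limit or range.

## Working session

There is one attempt and no reset: what is moved stays moved. The work goes in short steps, Python scripts to look and compute and a tool call to move; the robot and the scene stay as the last step left them, time stands still between calls to the robot, and variables do not carry over. Pictures are saved under pics/ and viewed, about 12 in all and at most 16, crops included, and the job is handed in when it is done.

Besides the shell and the picture viewer there is one more tool, called after ">>>" as name(argument=value, ...) on one line, values as JSON. play_rows: Moves the arm, as the interface text tells. Scaled input: -1 to 1 covers 0.1 m each way for a shift and 45 degrees each way for a turn. Its arguments: {"type":"object","properties":{"series":{"type":"string"}},"required":["series"]}

```bash
ls; mkdir -p pics
python3 - <<'E'
from station import env
import cv2,numpy as np
o=env.get_obs();print(o['t'],o['eef_pos'],o['eef_rot'],o['width'])
for n in ['top','side','wrist']:
    c=env.camera(n);cv2.imwrite(f'pics/{n}0.png',c['pixels'])
    print(n,c['vfov'],c['cx'],c['cy'],c['dist'],np.round(c.get('world_to_cam',c.get('T_tool_cam')),3).tolist())
a=cv2.imread('pics/top0.png');cv2.imwrite('pics/top0b.png',cv2.resize(a,(800,600),interpolation=cv2.INTER_CUBIC))
E
```

```text
pics
0.0 [ 237.09180068 -604.56931138  222.90221923] [[ 9.30963750e-01  3.65110815e-01 -7.66997790e-04]
 [ 3.65111607e-01 -9.30962231e-01  1.68462322e-03]
 [-9.89718164e-05 -1.84836295e-03 -9.99998287e-01]] 0.9976645764372043
top 42.84123063045286 246.83847237952958 192.28572144177596 [-0.07152791  0.          0.          0.          0.        ] [[0.008, -1.0, 0.012, 52.501], [-0.989, -0.01, -0.145, 527.206], [0.145, -0.011, -0.989, 1433.504], [0.0, 0.0, 0.0, 1.0]]
side 56.97126893001714 257.459448984136 192.0856238818069 [0.02275478 0.         0.         0.         0.        ] [[0.994, -0.111, -0.016, -503.826], [-0.083, -0.633, -0.77, 124.367], [0.075, 0.766, -0.638, 908.198], [0.0, 0.0, 0.0, 1.0]]
wrist 69.77592457491758 253.90617369814342 186.54315571776354 [-0.04239785  0.          0.          0.          0.        ] [[-0.001, -0.955, -0.295, 75.423], [1.0, -0.001, -0.0, -0.288], [-0.0, -0.295, 0.955, -150.252], [0.0, 0.0, 0.0, 1.0]]
```

View pics/top0b.png

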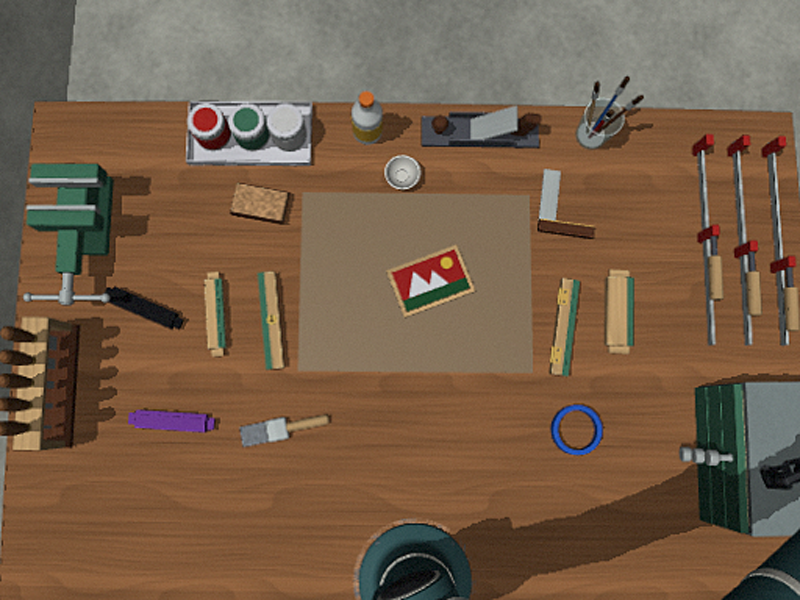

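The overhead picture (800x600 scale) shows the panel at (432,281), tilted about 17° with the sun on top. The narrow rail is at (216,314), the lock stile at (271,320), the hinge stile at (565,325) and the wide rail at (620,311). The black and purple look-alikes are at the left. Next I'll enlarge this area.

Run:
```python
import cv2
a=cv2.imread('pics/top0.png')
def crop(x0,y0,w,h,s,n):
    c=cv2.resize(a[y0:y0+h,x0:x0+w],None,fx=s,fy=s,interpolation=cv2.INTER_CUBIC);return c
import numpy as np
L=crop(125,165,65,80,6,0);R=crop(345,165,65,80,6,0)
cv2.imwrite('pics/c1.png',np.hstack([L,np.zeros((480,10,3),np.uint8),R]))
cv2.imwrite('pics/c2.png',crop(240,150,75,60,8,0))
```

```text
(no output)
```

View pics/c1.png

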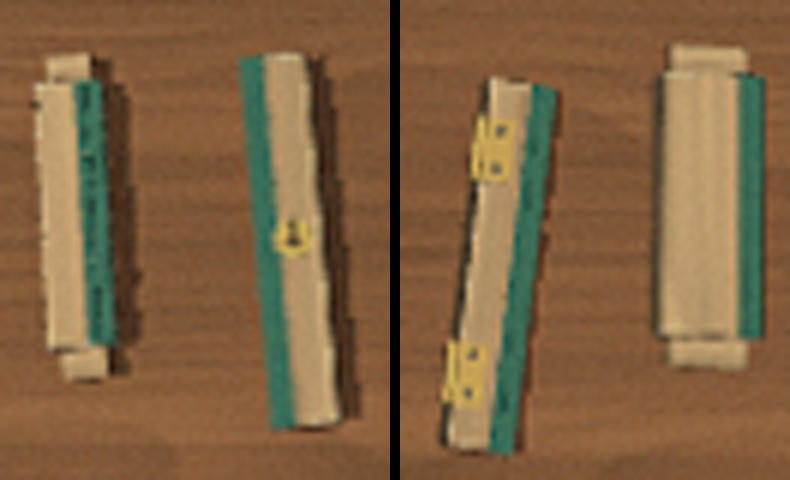

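View pics/c2.png

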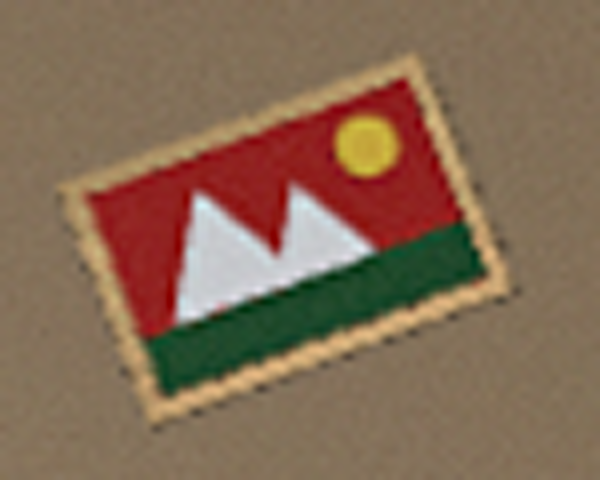

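```bash
cat > h.py <<'E'
from station import env
import cv2,numpy as np
def cam(n):
    o=env.get_obs(); c=env.camera(n)
    h,w=c['pixels'].shape[:2]; f=h/2/np.tan(np.radians(c['vfov']/2))
    c['K']=np.array([[f,0,c['cx']],[0,f,c['cy']],[0,0,1]])
    if 'world_to_cam' in c: c['T']=np.linalg.inv(c['world_to_cam'])
    else:
        W=np.eye(4);W[:3,:3]=o['eef_rot'];W[:3,3]=o['eef_pos'];c['T']=W@c['T_tool_cam']
    return c
def ray(c,pts,z):
    u=cv2.undistortPoints(np.array(pts,float).reshape(-1,1,2),c['K'],np.array(c['dist'])).reshape(-1,2)
    d=np.c_[u,np.ones(len(u))]@c['T'][:3,:3].T; p=c['T'][:3,3]
    return (p+d*((z-p[2])/d[:,2])[:,None])[:,:2]
def rect(P):
    # TL TR BR BL as seen in picture (image up = +x, left=+y); returns centre, 'up' yaw, sizes
    P=np.array(P);up=(P[0]+P[1]-P[2]-P[3])/2;le=(P[0]+P[3]-P[1]-P[2])/2
    return P.mean(0).round(1),np.degrees(np.arctan2(up[1],up[0])).round(1),np.degrees(np.arctan2(-le[0],le[1])).round(1),np.linalg.norm(up).round(1),np.linalg.norm(le).round(1)
def goals(pc,yaw):
    a=np.radians(yaw);R=np.array([[np.cos(a),-np.sin(a)],[np.sin(a),np.cos(a)]])
    for n,v in dict(hinge=(0,122),lock=(0,-122),top=(97,0),bottom=(-106,0)).items(): print(n,(R@v+pc).round(1))
E
python3 - <<'E'
from h import *
c=cam('top'); print('camera at',c['T'][:3,3].round())
f=lambda P,s,x0,y0:[((x+.5)/s-.5+x0,(y+.5)/s-.5+y0) for x,y in P]
L=lambda P:f(P,6,125,165)
R=lambda P:f([(x-400,y) for x,y in P],6,345,165)
print('top',rect(ray(c,L([(36,84),(101,82),(116,345),(48,349)]),22)))
print('lock',rect(ray(c,L([(240,58),(305,55),(340,424),(274,428)]),22)))
print('hinge',rect(ray(c,R([(490,78),(556,88),(518,454),(446,446)]),22)))
print('bottom',rect(ray(c,R([(663,73),(765,78),(763,338),(658,334)]),22)))
p=rect(ray(c,f([(60,187),(416,55),(512,292),(153,422)],8,240,150),8));print('panel',p)
goals(p[0],p[1])
E
```

```text
camera at [ 313.   73. 1494.]
top (array([501.2, 390.1]), np.float64(5.2), np.float64(3.2), np.float64(135.2), np.float64(33.8))
lock (array([489.4, 281. ]), np.float64(7.0), np.float64(3.7), np.float64(189.1), np.float64(33.1))
hinge (array([ 482. , -293.3]), np.float64(-7.8), np.float64(-7.0), np.float64(189.5), np.float64(35.6))
bottom (array([ 513.7, -402.5]), np.float64(-2.8), np.float64(-1.9), np.float64(134.6), np.float64(53.8))
panel (array([572.4, -30.4]), np.float64(21.6), np.float64(20.9), np.float64(98.9), np.float64(147.8))
hinge [527.5  83. ]
lock [ 617.3 -143.8]
top [662.6   5.3]
bottom [473.8 -69.4]
```

The measured sizes agree with the given ones to about 1–2 mm. First I'll travel to the wide rail: four equal steps along the tool axes (+332, -88 mm), plus a turn of about 24° and some descent.

>>> play_rows(series="0.42 -0.11 0 0 85;0.83 -0.22 0 0 85")

```text
t: 0.45
eef_pos: [306.9, -553.8, 223.6]
eef_rot: [[0.932, 0.364, -0.0], [0.364, -0.932, 0.0], [-0.0, -0.0, -1.0]]
force: [1.2, 0.3, 0.0]
width: 0.996
```

>>> play_rows(series="0.42 -0.11 0 0 85;0.83 -0.22 0 0 85")

```text
t: 0.7
eef_pos: [376.8, -502.6, 223.7]
eef_rot: [[0.931, 0.365, -0.0], [0.365, -0.931, 0.0], [-0.0, -0.0, -1.0]]
force: [0.2, -0.4, 0.3]
width: 0.994
```

>>> play_rows(series="0.42 -0.11 0 0 85;0.83 -0.22 0 0 85")

```text
t: 0.95
eef_pos: [446.0, -451.7, 223.7]
eef_rot: [[0.931, 0.365, -0.0], [0.365, -0.931, 0.0], [-0.0, -0.0, -1.0]]
force: [0.4, 0.2, -1.4]
width: 0.995
```

>>> play_rows(series="0.42 -0.11 0.2 0.2 85;0.83 -0.22 0.5 0.4 85;0.83 -0.22 0.8 0.53 85;0.83 -0.22 0.8 0.53 85;0.83 -0.22 0.8 0.53 85")

```text
t: 1.58
eef_pos: [514.2, -403.1, 144.9]
eef_rot: [[0.999, -0.042, 0.001], [-0.042, -0.999, -0.001], [0.001, 0.001, -1.0]]
force: [-0.9, -0.6, 0.1]
width: 0.998
```

```bash
cat > d.py <<'E'
# usage: d.py x y z yaw  -> shift still to go, tool axes (/100 mm), and turn (/45 deg)
import sys,numpy as np
from station import env
o=env.get_obs();R=o['eef_rot'];p=o['eef_pos'];t=np.array(list(map(float,sys.argv[1:4])))
y=np.degrees(np.arctan2(R[1,0],R[0,0]));d=(float(sys.argv[4])-y+180)%360-180
print('t',round(o['t'],2),'pos',p.round(1),'yaw',round(y,1),'w',round(o['width']*85.4,1),'F',o['force'].round(1),'j7',o['joint_pos'][6].round(2),'\nshift',(R.T@(t-p)/100).round(3),'turn',round(-d/45,3))
E
python3 d.py 514 -402 140 -2.6
python3 - <<'E'
from h import *
c=cam('wrist');cv2.imwrite('pics/w1.png',c['pixels'])
E
```

```text
t 1.57 pos [ 514.2 -403.1  144.9] yaw -2.4 w 85.2 F [-0.9 -0.6  0.1] j7 -1.01 
shift [-0.002 -0.011  0.049] turn 0.004
```

View pics/w1.png

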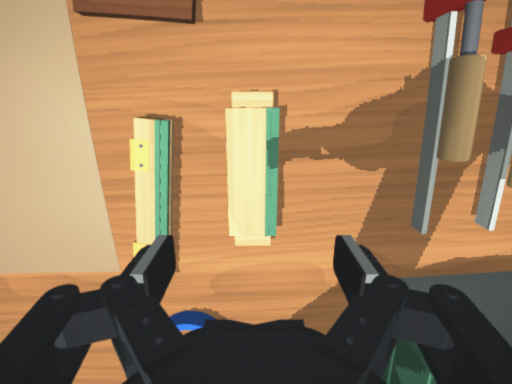

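The wrist picture shows the wide rail with corners at about (226,107), (279,107), (277,236) and (229,236), and the hinge stile to its left. I'll check the position from these.

```bash
python3 - <<'E'
from h import *
c=cam('wrist')
print(rect(ray(c,[(226,107.5),(279.5,107.5),(277,237),(229.5,236)],22)))
E
python3 d.py 514 -402 20 -2.6
```

```text
(array([ 516.2, -402.4]), np.float64(-2.4), np.float64(-3.2), np.float64(137.0), np.float64(51.9))
t 1.68 pos [ 514.4 -403.4  145.6] yaw -2.5 w 85.4 F [ 0.5  0.3 -0.3] j7 -1.01 
shift [-0.007 -0.016  1.256] turn 0.003
```

>>> play_rows(series="0.01 -0.01 0.5 0 85;0.01 -0.01 0.95 0 85;0.01 -0.01 0.95 0 85")

```text
t: 2.05
eef_pos: [513.0, -400.3, 46.6]
eef_rot: [[0.999, -0.043, -0.005], [-0.043, -0.999, 0.003], [-0.005, -0.003, -1.0]]
force: [-0.3, 0.2, 0.0]
width: 0.99
```

>>> play_rows(series="0 0 0.15 0 85;0 0 0.3 0 85;0 0 0.3 0 85;0 0 0.3 0 40;0 0 0.3 0 0;0 0 0.3 0 0;0 0 0.3 0 0;0 0 0.3 0 0;0 0 0 0 0;0 0 -0.4 0 0;0 0 -0.4 0 0")

```text
t: 3.42
eef_pos: [517.5, -402.6, 92.6]
eef_rot: [[0.999, -0.043, 0.006], [-0.043, -0.999, -0.004], [0.006, 0.004, -1.0]]
force: [1.1, -0.1, -1.1]
width: -0.002
```

```bash
python3 d.py 474 -69 80 -2.6
```

```text
t 3.42 pos [ 517.5 -402.6   92.6] yaw -2.4 w -0.2 F [ 1.1 -0.1 -1.1] j7 -1.01 
shift [-0.577 -3.315  0.11 ] turn 0.004
```

The grip closed on nothing (opening 0). I'll look.

Run:
```python
from h import *
c=cam('wrist');cv2.imwrite('pics/w2.png',c['pixels'])
```

```text
(no output)
```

View pics/w2.png

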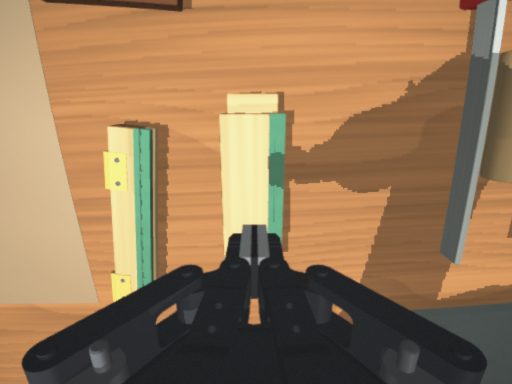

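The rail hasn't moved and sits below the shut fingers, so they were probably still closing when I lifted. I'll reopen, descend, close for longer, and read the opening before lifting.

>>> play_rows(series="0 0 0 0 85;0 0 0 0 85;0 0 0 0 85;0 0 0 0 85;0 0 0 0 85;0 0 0 0 85;0 0 0.4 0 85;0 0 0.72 0 85;0 0 0.72 0 85;0 0 0.72 0 85")

```text
t: 4.72
eef_pos: [516.0, -401.6, 18.0]
eef_rot: [[0.999, -0.043, 0.001], [-0.043, -0.999, -0.001], [0.001, 0.001, -1.0]]
force: [-0.6, 0.3, -0.3]
width: 0.993
```

>>> play_rows(series="0 0 0 0 0;0 0 0 0 0;0 0 0 0 0;0 0 0 0 0")

```text
t: 5.22
eef_pos: [515.4, -401.1, 17.2]
eef_rot: [[0.999, -0.042, 0.0], [-0.042, -0.999, -0.0], [0.0, 0.0, -1.0]]
force: [0.2, 0.4, -1.1]
width: 0.141
```

>>> play_rows(series="0 0 0 0 0;0 0 0 0 0;0 0 0 0 0;0 0 0 0 0")

```text
t: 5.72
eef_pos: [515.3, -401.1, 16.9]
eef_rot: [[0.999, -0.043, -0.0], [-0.043, -0.999, -0.0], [-0.0, 0.0, -1.0]]
force: [-0.2, 0.5, 0.4]
width: 0.0
```

Run:
```python
from h import *
c=cam('wrist');s=cam('side');t=cam('top')
w=cv2.resize(c['pixels'],(400,300));s=cv2.resize(s['pixels'],(400,300));
tt=cv2.resize(t['pixels'][160:250,330:450],(400,300),interpolation=cv2.INTER_CUBIC)
cv2.imwrite('pics/w3.png',np.vstack([np.hstack([w,s]),np.hstack([tt,tt*0])]))
```

```text
(no output)
```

View pics/w3.png

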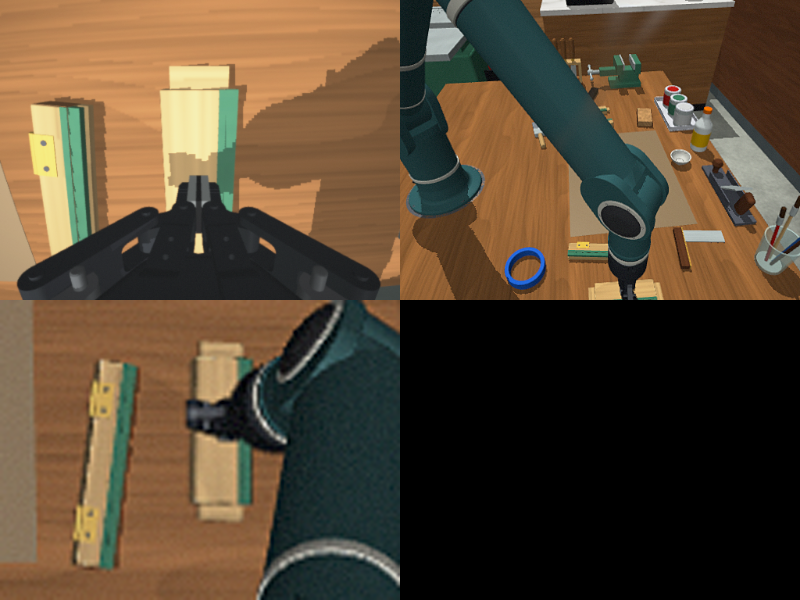

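The wide rail is where it was, and the fingers shut above it although the TCP reads z=17. The image also places the tips roughly 10–15 mm behind the reported TCP rather than 17 mm ahead. I'll find the real tip height by touching the rail's top gently with the shut fingers.

>>> play_rows(series="0 0 0.03 0 0;0 0 0.03 0 0;0 0 0.03 0 0")

```text
t: 6.25
eef_pos: [515.6, -401.3, 14.8]
eef_rot: [[0.999, -0.043, 0.0], [-0.043, -0.999, -0.0], [0.001, 0.0, -1.0]]
force: [-1.9, 1.5, 6.8]
width: -0.004
```

>>> play_rows(series="0 0 0.03 0 0;0 0 0.03 0 0;0 0 0.03 0 0")

```text
t: 6.62
eef_pos: [515.7, -401.3, 14.7]
eef_rot: [[0.999, -0.043, 0.0], [-0.043, -0.999, -0.0], [0.0, 0.0, -1.0]]
force: [-7.6, 6.3, 25.4]
width: -0.001
```

Contact came at TCP z≈14.8 on the 22 mm top face, so the shut tips are about 7 mm behind the reported TCP, not 17 mm ahead as stated. I'll use TCP z about -8 for gripping: lift, open, lower, then close.

>>> play_rows(series="0 0 -0.3 0 85;0 0 -0.3 0 85;0 0 -0.3 0 85;0 0 -0.3 0 85;0 0 -0.3 0 85;0 0 -0.3 0 85;0 0 0 0 85;0 0 0.1 0 85;0 0 0.19 0 85;0 0 0.19 0 85;0 0 0.19 0 85")

```text
t: 8.0
eef_pos: [515.7, -401.4, -7.5]
eef_rot: [[0.999, -0.043, 0.001], [-0.043, -0.999, -0.001], [0.001, 0.001, -1.0]]
force: [1.2, -1.2, -0.2]
width: 0.991
```

>>> play_rows(series="0 0 0 0 0;0 0 0 0 0;0 0 0 0 0;0 0 0 0 0;0 0 0 0 0;0 0 0 0 0")

```text
t: 8.75
eef_pos: [515.8, -401.5, -7.2]
eef_rot: [[0.999, -0.043, 0.001], [-0.043, -0.999, -0.001], [0.001, 0.001, -1.0]]
force: [-0.4, 0.3, 5.0]
width: 0.594
```

>>> play_rows(series="0 0 -0.5 0 0;0 0 -1 0 0;0 0 -1 0 0;0 0 -1 0 0")

```text
t: 9.25
eef_pos: [514.5, -400.5, 90.9]
eef_rot: [[0.999, -0.042, -0.001], [-0.042, -0.999, 0.001], [-0.002, -0.001, -1.0]]
force: [-0.4, -0.8, -2.0]
width: 0.594
```

```bash
python3 d.py 474 -69 90 111.2
```

```text
t 9.25 pos [ 514.5 -400.5   90.9] yaw -2.4 w 50.7 F [-0.4 -0.8 -2. ] j7 -1.01 
shift [-0.545 -3.294  0.013] turn -2.525
```

Gripped at 50.7 mm. Now I'll carry the rail to the panel's lower side and turn it by +114° world (tool -2.525).

>>> play_rows(series="-0.07 -0.41 0 0 0;-0.136 -0.824 0 0 0;-0.136 -0.824 0 0 0")

```text
t: 9.62
eef_pos: [504.2, -312.9, 89.5]
eef_rot: [[0.999, -0.037, -0.004], [-0.037, -0.999, 0.005], [-0.005, -0.005, -1.0]]
force: [0.0, -0.7, -2.9]
width: 0.595
```

>>> play_rows(series="-0.07 -0.41 0 0 0;-0.136 -0.824 0 0 0;-0.136 -0.824 0 0 0")

```text
t: 10.0
eef_pos: [494.2, -231.7, 90.3]
eef_rot: [[0.999, -0.038, -0.003], [-0.038, -0.999, 0.003], [-0.004, -0.003, -1.0]]
force: [1.4, -1.1, -1.5]
width: 0.593
```

>>> play_rows(series="-0.07 -0.41 0 0 0;-0.136 -0.824 0 0 0;-0.136 -0.824 0 0 0")

```text
t: 10.38
eef_pos: [484.4, -150.0, 90.8]
eef_rot: [[0.999, -0.038, -0.002], [-0.038, -0.999, 0.001], [-0.002, -0.001, -1.0]]
force: [0.5, -0.8, -1.9]
width: 0.595
```

>>> play_rows(series="-0.07 -0.41 0 -0.2 0;-0.136 -0.824 0 -0.4 0;-0.136 -0.824 0 -0.6 0;-0.136 -0.824 0 -0.85 0;-0.136 -0.824 0 -0.85 0")

```text
t: 11.0
eef_pos: [475.1, -71.1, 91.2]
eef_rot: [[0.813, 0.582, -0.001], [0.582, -0.813, -0.0], [-0.001, -0.0, -1.0]]
force: [-0.6, -0.4, -1.3]
width: 0.597
```

>>> play_rows(series="0 0 0 -0.2 0;0 0 0 -0.4 0;0 0 0 -0.6 0;0 0 0 -0.84 0;0 0 0 -0.84 0")

```text
t: 11.62
eef_pos: [474.9, -70.6, 91.4]
eef_rot: [[0.288, 0.958, -0.001], [0.958, -0.288, 0.0], [0.0, -0.001, -1.0]]
force: [-0.2, 0.6, -1.3]
width: 0.594
```

>>> play_rows(series="0 0 0 -0.2 0;0 0 0 -0.4 0;0 0 0 -0.6 0;0 0 0 -0.84 0;0 0 0 -0.84 0;0 0 0 -0.84 0")

```text
t: 12.38
eef_pos: [474.9, -69.9, 91.7]
eef_rot: [[-0.36, 0.933, -0.0], [0.933, 0.36, -0.0], [-0.0, -0.0, -1.0]]
force: [-0.1, 0.4, -1.9]
width: 0.593
```

```bash
python3 d.py 474 -69 -5 111.2
python3 - <<'E'
from h import *
c=cam('wrist');cv2.imwrite('pics/w4.png',c['pixels'])
E
```

```text
t 12.38 pos [474.9 -69.9  91.7] yaw 111.1 w 50.7 F [-0.1  0.4 -1.9] j7 0.13 
shift [ 0.011 -0.005  0.967] turn -0.003
```

View pics/w4.png

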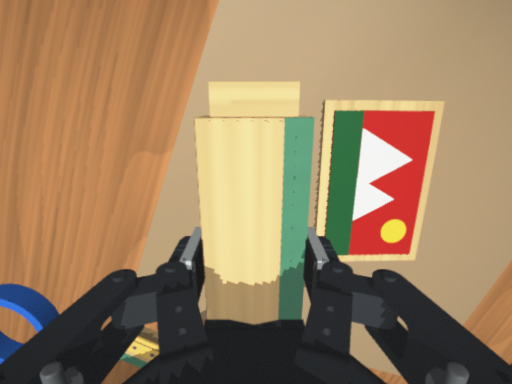

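The rail is held, green edge towards the panel, and the meadow side of the panel faces it. I'll cross-check the panel pose from this close view, with corners at (326,101), (444,101) and (415,261).

Run:
```python
from h import *
c=cam('wrist')
for z in (6,9):
    a,b,d=ray(c,[(326,101),(444.5,101),(415,261)],z)
    print(z,'x-side',np.linalg.norm(b-a),'y-side',np.linalg.norm(b-d),'ctr',(a+d)/2,'yaw',np.degrees(np.arctan2(*(b-a)[::-1])),np.degrees(np.arctan2(*(b-d)[::-1]))-90)
```

```text
6 x-side 100.37458528031296 y-side 152.98719972313657 ctr [577.4119127 -29.5762538] yaw 21.80525248641239 21.539421057205416
9 x-side 99.09861636512967 y-side 151.04241548594632 ctr [575.76046253 -29.18772826] yaw 21.805252486412392 21.539421057205402
```

>>> play_rows(series="0.01 0 0.45 -0.01 0;0.01 0 0.9 -0.01 0;0.01 0 0.94 -0.01 0;0.01 0 0.975 -0.01 0;0.01 0 0.98 -0.01 0;0.01 0 0.98 -0.01 66;0.01 0 0.98 -0.01 66;0.01 0 0.98 -0.01 66;0.01 0 0.5 -0.01 66;0.01 0 0 -0.01 66;0.01 0 0 -0.01 66")

```text
t: 13.85
eef_pos: [477.3, -68.8, 95.3]
eef_rot: [[-0.372, 0.928, 0.007], [0.928, 0.372, -0.002], [-0.004, 0.006, -1.0]]
force: [0.5, 0.2, -0.9]
width: 0.771
```

```bash
python3 d.py 482 -293 60 -7.8
python3 - <<'E'
from h import *
c=cam('wrist');cv2.imwrite('pics/w5.png',c['pixels'])
E
```

```text
t 13.85 pos [477.3 -68.8  95.3] yaw 111.8 w 65.8 F [ 0.5  0.2 -0.9] j7 0.13 
shift [-2.097 -0.792  0.357] turn 2.659
```

View pics/w5.png

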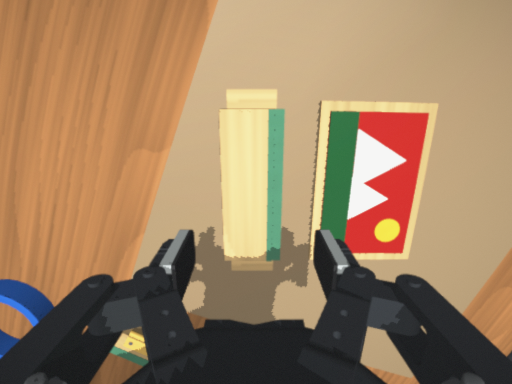

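The rail lies flat, green edge to the panel, with a gap of roughly 30 mm. Next is the hinge stile, using the other half-turn of the grasp (yaw 172).

>>> play_rows(series="-0.35 -0.12 0 0 62;-0.7 -0.245 0 0 62")

```text
t: 14.15
eef_pos: [477.1, -143.0, 90.8]
eef_rot: [[-0.374, 0.928, -0.002], [0.928, 0.374, 0.0], [0.001, -0.002, -1.0]]
force: [-0.3, -0.1, 0.3]
width: 0.724
```

>>> play_rows(series="-0.35 -0.12 0 0 62;-0.7 -0.245 0 0 62")

```text
t: 14.4
eef_pos: [480.2, -217.5, 90.4]
eef_rot: [[-0.373, 0.928, -0.002], [0.928, 0.373, 0.001], [0.002, -0.002, -1.0]]
force: [0.8, 0.2, -0.2]
width: 0.723
```

>>> play_rows(series="-0.35 -0.12 0 -0.2 62;-0.7 -0.245 0 -0.4 62;-0.7 -0.245 0 -0.68 62;-0.7 -0.245 0 -0.68 62")

```text
t: 14.9
eef_pos: [483.5, -290.5, 90.2]
eef_rot: [[-0.792, 0.61, -0.002], [0.61, 0.792, 0.002], [0.003, 0.0, -1.0]]
force: [0.8, 0.7, -0.2]
width: 0.725
```

>>> play_rows(series="0 0 0 -0.23 62;0 0 0 -0.45 62;0 0 0 -0.68 62;0 0 0 -0.68 62;0 0 0 -0.68 62")

```text
t: 15.52
eef_pos: [484.4, -290.3, 91.5]
eef_rot: [[-0.992, 0.124, -0.001], [0.124, 0.992, 0.0], [0.001, 0.0, -1.0]]
force: [0.2, -0.1, 0.1]
width: 0.723
```

```bash
python3 d.py 484 -293 -7 172.2
python3 - <<'E'
from h import *
c=cam('wrist');cv2.imwrite('pics/w6.png',c['pixels'])
E
```

```text
t 15.53 pos [ 484.4 -290.3   91.5] yaw 172.9 w 61.7 F [ 0.2 -0.1  0.1] j7 1.46 
shift [-0.    -0.028  0.985] turn 0.015
```

View pics/w6.png

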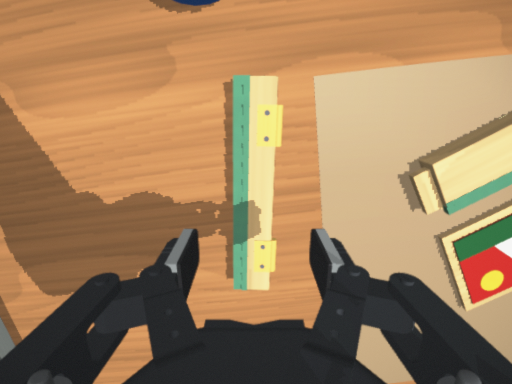

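```bash
python3 - <<'E'
from h import *
c=cam('wrist')
P=ray(c,[(233,75.5),(277.5,77),(270,290),(234,289)],22);m=P.mean(0)
u=(P[0]+P[1]-P[2]-P[3])/2
print(m,np.degrees(np.arctan2(u[1],u[0])),np.linalg.norm(u),np.linalg.norm(P[0]-P[1]),np.linalg.norm(P[3]-P[2]))
import subprocess;print(subprocess.getoutput('true'))
E
python3 d.py 484 -293 -7 172.2
```

```text
[ 484.94308323 -290.74762875] 171.9838633964844 189.10123750577958 33.3336063194604 34.29930466913185

t 15.62 pos [ 484.6 -290.5   91.8] yaw 173.0 w 61.7 F [ 0.3 -0.3  0.1] j7 1.46 
shift [ 0.002 -0.025  0.988] turn 0.017
```

>>> play_rows(series="0 0 0.45 0.02 62;0 0 0.9 0.02 62;0 0 0.955 0.02 62;0 0 0.955 0.02 62;0 0 0.955 0.02 0;0 0 0.955 0.02 0;0 0 0.955 0.02 0;0 0 0.955 0.02 0;0 0 0.955 0.02 0;0 0 0.955 0.02 0")

```text
t: 16.88
eef_pos: [485.8, -291.4, -1.7]
eef_rot: [[-0.991, 0.137, 0.003], [0.137, 0.991, -0.002], [-0.003, -0.002, -1.0]]
force: [0.3, 0.4, 5.5]
width: 0.384
```

>>> play_rows(series="0 0 -0.5 0 0;0 0 -0.95 0 0;0 0 -0.95 0 0;0 0 -0.95 0 0")

```text
t: 17.38
eef_pos: [483.9, -291.1, 91.3]
eef_rot: [[-0.991, 0.137, -0.001], [0.137, 0.991, -0.001], [0.001, -0.001, -1.0]]
force: [-0.9, 0.5, -1.3]
width: 0.382
```

```bash
python3 -c "
from h import *
goals(np.array([574,-30]),21.5)"; python3 d.py 529.3 83.5 90 201.5
```

```text
hinge [529.3  83.5]
lock [ 618.7 -143.5]
top [664.3   5.6]
bottom [475.4 -68.8]
t 17.38 pos [ 483.9 -291.1   91.3] yaw 172.1 w 32.6 F [-0.9  0.5 -1.3] j7 1.44 
shift [0.064 3.773 0.01 ] turn -0.653
```

>>> play_rows(series="0.01 0.45 0 0 0;0.016 0.944 0 0 0;0.016 0.944 0 0 0")

```text
t: 17.75
eef_pos: [495.5, -192.0, 90.4]
eef_rot: [[-0.992, 0.129, -0.002], [0.129, 0.992, 0.003], [0.002, 0.003, -1.0]]
force: [0.7, -0.4, -0.4]
width: 0.378
```

>>> play_rows(series="0.01 0.45 0 0 0;0.016 0.944 0 0 0;0.016 0.944 0 0 0")

```text
t: 18.12
eef_pos: [506.9, -99.2, 90.7]
eef_rot: [[-0.992, 0.13, -0.001], [0.13, 0.992, 0.002], [0.001, 0.002, -1.0]]
force: [0.5, -0.1, -0.4]
width: 0.379
```

>>> play_rows(series="0.01 0.45 0 0 0;0.016 0.944 0 0 0;0.016 0.944 0 0 0")

```text
t: 18.5
eef_pos: [518.3, -6.2, 90.9]
eef_rot: [[-0.991, 0.131, -0.001], [0.131, 0.991, 0.002], [0.001, 0.002, -1.0]]
force: [-0.3, -0.5, -1.7]
width: 0.381
```

>>> play_rows(series="0.01 0.45 0 -0.2 0;0.016 0.944 0 -0.4 0;0.016 0.944 0 -0.65 0;0.016 0.944 0 -0.65 0;0.016 0.944 0 -0.65 0;0.016 0.944 0 -0.65 0")

```text
t: 19.25
eef_pos: [529.8, 82.8, 91.1]
eef_rot: [[-0.932, -0.362, -0.0], [-0.362, 0.932, -0.001], [0.001, -0.001, -1.0]]
force: [0.1, 0.0, -1.2]
width: 0.383
```

```bash
python3 d.py 529.3 83.5 -2.5 201.5
python3 - <<'E'
from h import *
c=cam('wrist');cv2.imwrite('pics/w7.png',c['pixels'])
E
```

```text
t 19.25 pos [529.8  82.8  91.1] yaw -158.8 w 32.7 F [ 0.1  0.  -1.2] j7 1.16 
shift [0.002 0.009 0.936] turn -0.007
```

View pics/w7.png

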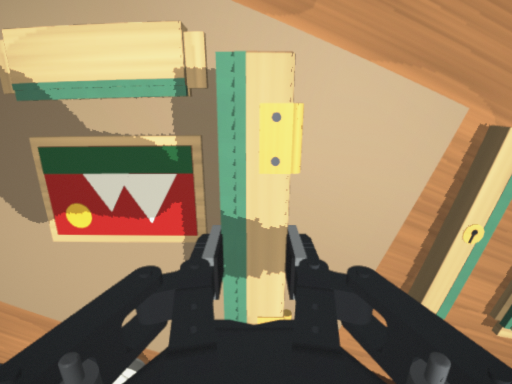

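The hinge stile is on the picture's left with its green edge inward. Lower and release.

>>> play_rows(series="0 0.01 0.45 -0.01 0;0 0.01 0.87 -0.01 0;0 0.01 0.91 -0.01 0;0 0.01 0.935 -0.01 0;0 0.01 0.94 -0.01 0;0 0.01 0.94 -0.01 48;0 0.01 0.94 -0.01 48;0 0.01 0.94 -0.01 48;0 0.01 0.5 -0.01 48;0 0.01 0 -0.01 62;0 0.01 0 -0.01 62")

```text
t: 20.68
eef_pos: [531.8, 85.9, 94.9]
eef_rot: [[-0.928, -0.372, 0.007], [-0.372, 0.928, 0.001], [-0.006, -0.002, -1.0]]
force: [0.9, -0.3, 0.4]
width: 0.731
```

```bash
python3 d.py 503.5 392 90 185.2;python3 - <<'E'
from h import *
c=cam('wrist');cv2.imwrite('pics/w8.png',c['pixels'])
E
```

```text
t 20.68 pos [531.8  85.9  94.9] yaw -158.1 w 62.4 F [ 0.9 -0.3  0.4] j7 1.17 
shift [-0.877  2.946  0.049] turn 0.37
```

>>> play_rows(series="-0.15 0.49 0 0 62;-0.29 0.98 0 0 62")

```text
t: 20.98
eef_pos: [519.3, 186.6, 90.1]
eef_rot: [[-0.929, -0.37, -0.002], [-0.37, 0.929, -0.001], [0.002, -0.0, -1.0]]
force: [0.4, 0.3, 0.0]
width: 0.725
```

>>> play_rows(series="-0.15 0.49 0 0 62;-0.29 0.98 0 0 62")

```text
t: 21.22
eef_pos: [509.3, 289.4, 89.8]
eef_rot: [[-0.928, -0.372, -0.002], [-0.372, 0.928, -0.002], [0.002, -0.001, -1.0]]
force: [0.9, 0.0, 0.6]
width: 0.723
```

>>> play_rows(series="-0.15 0.49 0 0.2 62;-0.29 0.98 0 0.36 62;-0.29 0.98 0 0.36 62;-0.29 0.98 0 0.36 62;-0.29 0.98 0 0.36 62")

```text
t: 21.85
eef_pos: [501.3, 388.1, 90.4]
eef_rot: [[-0.995, -0.097, -0.001], [-0.097, 0.995, -0.002], [0.001, -0.002, -1.0]]
force: [-0.7, 1.2, 0.1]
width: 0.724
```

```bash
python3 d.py 503.5 392 -4 185.2
python3 - <<'E'
from h import *
c=cam('wrist');cv2.imwrite('pics/w9.png',c['pixels'])
E
```

```text
t 21.85 pos [501.3 388.1  90.4] yaw -174.5 w 61.8 F [-0.7  1.2  0.1] j7 0.48 
shift [-0.026  0.038  0.944] turn 0.008
```

View pics/w9.png

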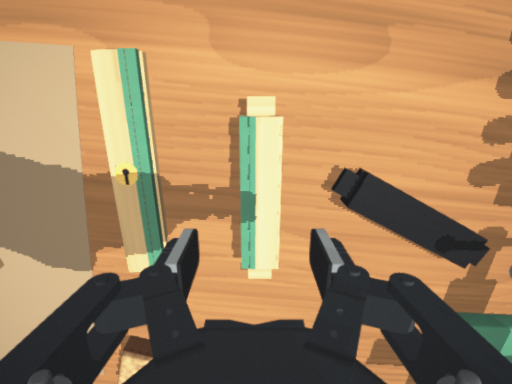

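```bash
cat > m.py <<'E'
from h import *
def m(c,px,z=22):
    P=ray(c,px,z);u=(P[0]+P[1]-P[2]-P[3])/2
    print(P.mean(0).round(1),'yaw',np.degrees(np.arctan2(u[1],u[0])).round(1),np.linalg.norm(u).round(1),np.linalg.norm(P[0]-P[1]).round(1),np.linalg.norm(P[3]-P[2]).round(1))
E
python3 - <<'E'
from m import *
c=cam('wrist')
m(c,[(239,116),(283.5,117),(278.5,269),(241,268)])
m(c,[(92,51),(138,49),(165,266),(127,271)])
E
```

```text
[504.1 394.1] yaw -174.7 135.8 34.5 34.6
[490.5 285.4] yaw -173.9 185.0 34.8 37.0
```

>>> play_rows(series="-0.03 0.05 0.45 0 62;-0.03 0.05 0.88 0 62;-0.03 0.05 0.93 0 62;-0.03 0.05 0.93 0 62;-0.03 0.05 0.93 0 0;-0.03 0.05 0.93 0 0;-0.03 0.05 0.93 0 0;-0.03 0.05 0.93 0 0;-0.03 0.05 0.93 0 0;-0.03 0.05 0.93 0 0")

```text
t: 23.2
eef_pos: [504.2, 396.6, 0.5]
eef_rot: [[-0.995, -0.099, 0.003], [-0.099, 0.995, 0.002], [-0.003, 0.001, -1.0]]
force: [-0.7, -1.4, 6.8]
width: 0.376
```

>>> play_rows(series="0 0 -0.5 0 0;0 0 -0.95 0 0;0 0 -0.95 0 0;0 0 -0.95 0 0")

```text
t: 23.7
eef_pos: [503.2, 395.0, 93.3]
eef_rot: [[-0.995, -0.098, 0.0], [-0.098, 0.995, -0.001], [-0.0, -0.001, -1.0]]
force: [0.9, -0.2, -0.8]
width: 0.377
```

```bash
python3 d.py 664.3 5.6 90 111.5
```

```text
t 23.7 pos [503.2 395.   93.3] yaw -174.4 w 32.2 F [ 0.9 -0.2 -0.8] j7 0.47 
shift [-1.22  -4.034  0.036] turn 1.648
```

>>> play_rows(series="-0.12 -0.4 0 0 0;-0.244 -0.807 0 0 0;-0.244 -0.807 0 0 0")

```text
t: 24.08
eef_pos: [537.1, 312.3, 91.0]
eef_rot: [[-0.996, -0.092, -0.002], [-0.092, 0.996, -0.005], [0.002, -0.004, -1.0]]
force: [-0.2, 0.5, -0.4]
width: 0.378
```

>>> play_rows(series="-0.12 -0.4 0 0 0;-0.244 -0.807 0 0 0;-0.244 -0.807 0 0 0")

```text
t: 24.45
eef_pos: [568.7, 235.6, 91.5]
eef_rot: [[-0.996, -0.093, -0.002], [-0.093, 0.996, -0.003], [0.002, -0.003, -1.0]]
force: [0.5, -0.0, -1.2]
width: 0.382
```

>>> play_rows(series="-0.12 -0.4 0 0 0;-0.244 -0.807 0 0 0;-0.244 -0.807 0 0 0")

```text
t: 24.82
eef_pos: [600.6, 158.7, 91.9]
eef_rot: [[-0.996, -0.094, -0.001], [-0.094, 0.996, -0.002], [0.002, -0.002, -1.0]]
force: [-0.4, 0.1, -1.5]
width: 0.385
```

>>> play_rows(series="-0.12 -0.4 0 0 0;-0.244 -0.807 0 0 0;-0.244 -0.807 0 0 0")

```text
t: 25.2
eef_pos: [632.7, 81.5, 92.2]
eef_rot: [[-0.996, -0.094, -0.001], [-0.094, 0.996, -0.001], [0.001, -0.001, -1.0]]
force: [-0.1, 0.7, -1.0]
width: 0.379
```

>>> play_rows(series="-0.12 -0.4 0 0.2 0;-0.244 -0.807 0 0.4 0;-0.244 -0.807 0 0.6 0;-0.244 -0.807 0 0.82 0;-0.244 -0.807 0 0.82 0")

```text
t: 25.82
eef_pos: [663.7, 9.3, 93.1]
eef_rot: [[-0.858, 0.514, -0.001], [0.514, 0.858, 0.001], [0.001, 0.0, -1.0]]
force: [-0.7, -0.3, -1.0]
width: 0.381
```

>>> play_rows(series="0 0 0 0.2 0;0 0 0 0.4 0;0 0 0 0.6 0;0 0 0 0.82 0;0 0 0 0.82 0;0 0 0 0.82 0")

```text
t: 26.58
eef_pos: [664.1, 7.3, 93.1]
eef_rot: [[-0.378, 0.926, -0.0], [0.926, 0.378, 0.0], [0.001, -0.0, -1.0]]
force: [0.2, -0.9, -1.1]
width: 0.375
```

```bash
python3 d.py 664.3 5.6 0.5 111.5
python3 - <<'E'
from h import *
c=cam('wrist');cv2.imwrite('pics/w10.png',c['pixels'])
E
```

```text
t 26.57 pos [664.1   7.3  93.1] yaw 112.2 w 32.0 F [ 0.2 -0.9 -1.1] j7 0.03 
shift [-0.017 -0.004  0.926] turn 0.015
```

View pics/w10.png

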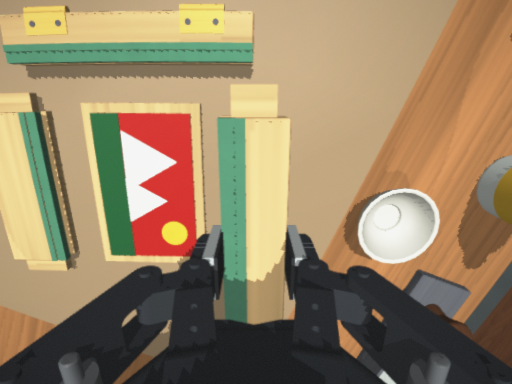

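Still viewable from here: the panel at (82,103), (201,103), (205,260) and (106,263), with the hinge stile above it in the image.

Run:
```python
from m import *
c=cam('wrist')
m(c,[(82,103),(201,103),(205.5,261),(106,263)],7)
m(c,[(2,16),(253,11),(253.5,43),(4,45)],22) # hinge incl.? oak+green top
```

```text
[575.2 -29.3] yaw 110.5 151.3 100.4 100.3
[528.1  90.9] yaw 108.6 20.6 186.5 189.6
```

>>> play_rows(series="-0.01 0.01 0.45 0.02 0;-0.01 0.01 0.87 0.02 0;-0.01 0.01 0.91 0.02 0;-0.01 0.01 0.925 0.02 0;-0.01 0.01 0.93 0.02 0;-0.01 0.01 0.93 0.02 48;-0.01 0.01 0.93 0.02 48;-0.01 0.01 0.93 0.02 48;-0.01 0.01 0.5 0.02 48;-0.01 0.01 0 0.02 62;-0.01 0.01 0 0.02 62")

```text
t: 28.05
eef_pos: [668.9, 6.1, 98.3]
eef_rot: [[-0.358, 0.934, 0.009], [0.934, 0.358, 0.0], [-0.003, 0.008, -1.0]]
force: [-0.3, -0.2, -0.6]
width: 0.728
```

```bash
python3 d.py 490.5 284 90 186.6
```

```text
t 28.05 pos [668.9   6.1  98.3] yaw 111.0 w 62.2 F [-0.3 -0.2 -0.6] j7 0.02 
shift [ 3.233 -0.672  0.068] turn -1.681
```

>>> play_rows(series="0.4 -0.08 0 0 62;0.81 -0.16 0 0 62")

```text
t: 28.3
eef_pos: [620.7, 75.6, 92.6]
eef_rot: [[-0.356, 0.934, -0.001], [0.934, 0.356, -0.0], [0.0, -0.001, -1.0]]
force: [-0.3, 0.2, 1.4]
width: 0.731
```

>>> play_rows(series="0.4 -0.08 0 0 62;0.81 -0.16 0 0 62")

```text
t: 28.55
eef_pos: [576.5, 146.1, 92.5]
eef_rot: [[-0.358, 0.934, -0.001], [0.934, 0.358, -0.0], [0.0, -0.001, -1.0]]
force: [-0.7, 0.2, 0.3]
width: 0.729
```

>>> play_rows(series="0.4 -0.08 0 0 62;0.81 -0.16 0 0 62")

```text
t: 28.8
eef_pos: [532.7, 216.0, 92.6]
eef_rot: [[-0.358, 0.934, -0.001], [0.934, 0.358, -0.0], [-0.0, -0.001, -1.0]]
force: [-0.4, -0.0, -0.7]
width: 0.726
```

>>> play_rows(series="0.4 -0.08 0 -0.2 62;0.81 -0.16 0 -0.4 62;0.81 -0.16 0 -0.6 62;0.81 -0.16 0 -0.84 62;0.81 -0.16 0 -0.84 62")

```text
t: 29.42
eef_pos: [489.5, 284.9, 92.5]
eef_rot: [[-0.854, 0.52, -0.002], [0.52, 0.854, -0.0], [0.001, -0.001, -1.0]]
force: [-0.2, -0.2, -0.3]
width: 0.729
```

>>> play_rows(series="0 0 0 -0.2 62;0 0 0 -0.4 62;0 0 0 -0.6 62;0 0 0 -0.84 62;0 0 0 -0.84 62;0 0 0 -0.84 62")

```text
t: 30.18
eef_pos: [489.9, 285.0, 93.1]
eef_rot: [[-0.994, -0.11, -0.0], [-0.11, 0.994, -0.0], [0.0, -0.0, -1.0]]
force: [0.0, 0.3, 0.3]
width: 0.727
```

```bash
python3 d.py 490.5 284 -1 186.6
python3 - <<'E'
from h import *
c=cam('wrist');cv2.imwrite('pics/w11.png',c['pixels'])
E
```

```text
t 30.18 pos [489.9 285.   93.1] yaw -173.7 w 62.1 F [0.  0.3 0.3] j7 0.57 
shift [-0.005 -0.01   0.941] turn -0.007
```

View pics/w11.png

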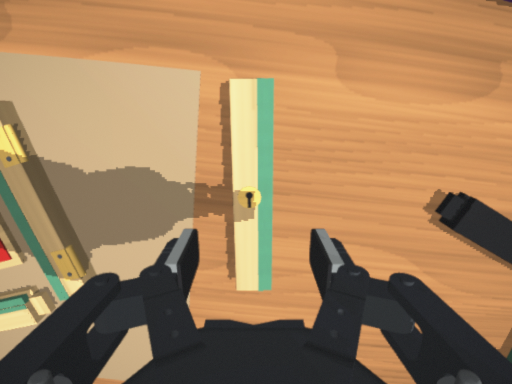

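Run:
```python
from m import *
c=cam('wrist')
m(c,[(230,79),(274,79),(271.5,290.5),(236,290.5)])
```

```text
[492.7 284.7] yaw -173.3 189.7 33.3 34.1
```

>>> play_rows(series="0 0 0.45 0 62;0 0 0.88 0 62;0 0 0.93 0 62;0 0 0.93 0 62")

```text
t: 30.78
eef_pos: [490.2, 286.0, 1.2]
eef_rot: [[-0.993, -0.114, 0.001], [-0.114, 0.993, 0.001], [-0.001, 0.001, -1.0]]
force: [0.2, 0.7, 0.6]
width: 0.728
```

>>> play_rows(series="0 0 0 0 0;0 0 0 0 0;0 0 0 0 0;0 0 0 0 0;0 0 0 0 0;0 0 0 0 0;0 0 -0.5 0 0;0 0 -0.92 0 0;0 0 -0.92 0 0;0 0 -0.92 0 0")

```text
t: 32.02
eef_pos: [490.0, 284.5, 92.3]
eef_rot: [[-0.994, -0.114, 0.0], [-0.114, 0.994, -0.001], [-0.0, -0.001, -1.0]]
force: [0.3, -0.0, -2.4]
width: 0.379
```

```bash
python3 d.py 617 -144.2 90 201.3
```

```text
t 32.02 pos [490.  284.5  92.3] yaw -173.5 w 32.3 F [ 0.3 -0.  -2.4] j7 0.58 
shift [-0.775 -4.403  0.027] turn -0.328
```

>>> play_rows(series="-0.08 -0.44 0 0 0;-0.155 -0.88 0 0 0;-0.155 -0.88 0 0 0")

```text
t: 32.4
eef_pos: [516.0, 194.4, 90.3]
eef_rot: [[-0.994, -0.107, -0.003], [-0.107, 0.994, -0.004], [0.003, -0.003, -1.0]]
force: [-0.2, -0.3, -1.7]
width: 0.376
```

>>> play_rows(series="-0.08 -0.44 0 0 0;-0.155 -0.88 0 0 0;-0.155 -0.88 0 0 0")

```text
t: 32.78
eef_pos: [541.2, 110.0, 90.8]
eef_rot: [[-0.994, -0.108, -0.002], [-0.108, 0.994, -0.002], [0.002, -0.002, -1.0]]
force: [-0.5, -0.3, -1.3]
width: 0.383
```

>>> play_rows(series="-0.08 -0.44 0 0 0;-0.155 -0.88 0 0 0;-0.155 -0.88 0 0 0")

```text
t: 33.15
eef_pos: [566.6, 25.3, 91.1]
eef_rot: [[-0.994, -0.109, -0.002], [-0.109, 0.994, -0.001], [0.002, -0.001, -1.0]]
force: [-0.8, 0.1, -1.5]
width: 0.379
```

>>> play_rows(series="-0.08 -0.44 0 0 0;-0.155 -0.88 0 0 0;-0.155 -0.88 0 0 0")

```text
t: 33.52
eef_pos: [592.1, -59.8, 91.2]
eef_rot: [[-0.994, -0.11, -0.001], [-0.11, 0.994, -0.001], [0.001, -0.001, -1.0]]
force: [0.6, 0.6, -1.8]
width: 0.377
```

>>> play_rows(series="-0.08 -0.44 0 -0.17 0;-0.155 -0.88 0 -0.33 0;-0.155 -0.88 0 -0.33 0;-0.155 -0.88 0 -0.33 0;-0.155 -0.88 0 -0.33 0;-0.155 -0.88 0 -0.33 0")

```text
t: 34.28
eef_pos: [617.2, -141.3, 92.5]
eef_rot: [[-0.93, -0.367, -0.0], [-0.367, 0.93, 0.0], [-0.0, 0.0, -1.0]]
force: [0.2, -1.0, -1.3]
width: 0.376
```

```bash
python3 d.py 617 -144.2 0.5 201.3
python3 - <<'E'
from h import *
c=cam('wrist');cv2.imwrite('pics/w12.png',c['pixels'])
E
```

```text
t 34.27 pos [ 617.2 -141.3   92.5] yaw -158.5 w 32.1 F [ 0.2 -1.  -1.3] j7 1.59 
shift [ 0.013 -0.026  0.92 ] turn 0.005
```

View pics/w12.png

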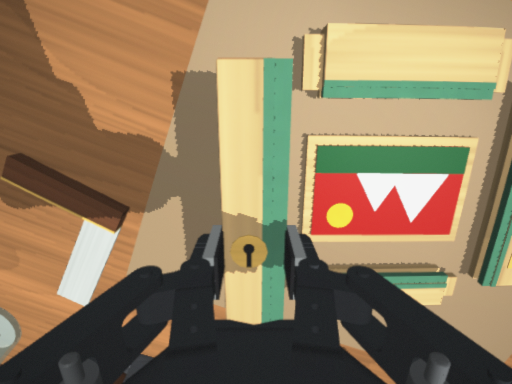

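The lock stile is on the picture's right with its green edge inward. Lower, release, then lift.

>>> play_rows(series="0.01 -0.03 0.45 0 0;0.01 -0.03 0.86 0 0;0.01 -0.03 0.9 0 0;0.01 -0.03 0.92 0 0;0.01 -0.03 0.925 0 0;0.01 -0.03 0.925 0 48;0.01 -0.03 0.925 0 48;0.01 -0.03 0.925 0 48;0.01 -0.03 0.5 0 48;0.01 -0.03 0 0 62;0.01 -0.03 0 0 62")

```text
t: 35.7
eef_pos: [620.4, -146.0, 96.7]
eef_rot: [[-0.931, -0.365, 0.008], [-0.365, 0.931, -0.001], [-0.007, -0.004, -1.0]]
force: [-0.7, 0.0, 0.2]
width: 0.724
```

>>> play_rows(series="0 0.3 -0.5 0 62;0 0.6 -1 0 62;0 0.9 -1 0 62;0 0.9 -1 0 62")

```text
t: 36.2
eef_pos: [583.7, -60.0, 192.5]
eef_rot: [[-0.929, -0.369, -0.0], [-0.369, 0.929, -0.0], [0.0, -0.0, -1.0]]
force: [0.0, -0.5, -0.4]
width: 0.72
```

>>> play_rows(series="-0.5 0.2 -0.5 0 62;-0.9 0.2 -1 0 62;-0.9 0.2 -1 0 62;-0.9 0.2 -1 0 62;-0.9 0.2 -1 0 62;-0.9 0.2 -1 0 62")

```text
t: 36.95
eef_pos: [660.1, -12.2, 290.8]
eef_rot: [[-0.931, -0.364, -0.003], [-0.364, 0.931, -0.001], [0.003, 0.0, -1.0]]
force: [-0.9, 0.6, -0.2]
width: 0.727
```

```bash
python3 d.py 617 -144.2 90 201.3
python3 - <<'E'
from h import *
import pickle
c=cam('wrist');pickle.dump({k:c[k] for k in('T','K','dist')},open('last.pkl','wb'))
cv2.imwrite('pics/w13.png',cv2.resize(c['pixels'],(800,600),interpolation=cv2.INTER_CUBIC))
E
```

```text
t 36.95 pos [660.1 -12.2 290.8] yaw -158.7 w 62.0 F [-0.9  0.6 -0.2] j7 1.52 
shift [ 0.877 -1.073  2.01 ] turn 0.001
```

View pics/w13.png

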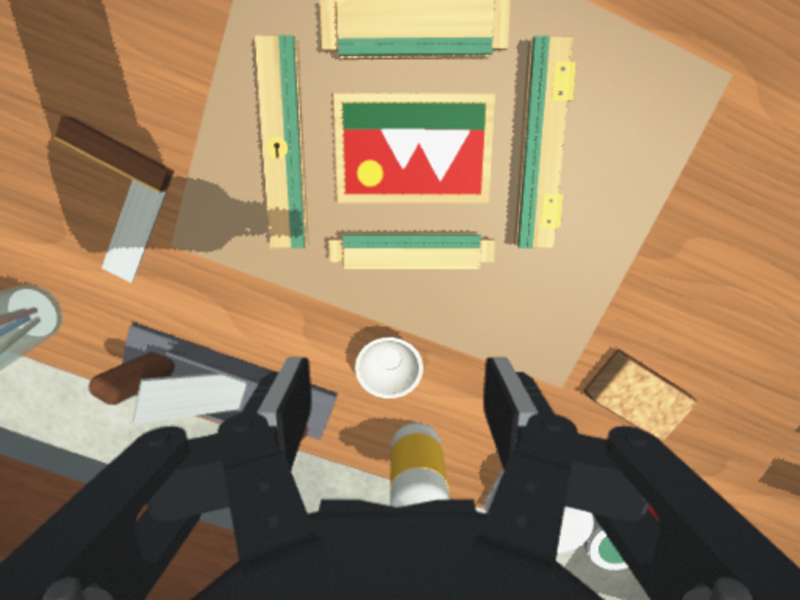

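This shows the frame laid out as required. I'll work out each part's pose in the panel frame from corners in this picture, and the wide rail from the earlier close view w5, since it is cut off here.

```bash
cat > f.py <<'E'
from h import *
import pickle
c=pickle.load(open('last.pkl','rb'))
def q(c,px,z,s=1):  # corners TL TR BR BL
    return ray(c,[((x+.5)*s-.5,(y+.5)*s-.5) for x,y in px],z)
def rep(c,panel,parts,s,ax):
    P=q(c,panel,7,s);ctr=P.mean(0)
    r=(P[1]+P[2]-P[0]-P[3])/2;u=(P[0]+P[1]-P[2]-P[3])/2
    x=-u if ax=='-u' else r
    print('panel',ctr.round(1),np.linalg.norm(r).round(1),np.linalg.norm(u).round(1),'yaw',np.degrees(np.arctan2(x[1],x[0])).round(1))
    x=x/np.linalg.norm(x);y=np.array([-x[1],x[0]])
    for n,px in parts.items():
        Q=q(c,px,22,s);d=Q.mean(0)-ctr;rr=(Q[1]+Q[2]-Q[0]-Q[3])/2;uu=(Q[0]+Q[1]-Q[2]-Q[3])/2
        l=max(rr,uu,key=np.linalg.norm);a=np.degrees(np.arctan2(l@y,l@x))%90
        print(n,'panel-frame',(d@x).round(1),(d@y).round(1),'size',np.linalg.norm(rr).round(1),np.linalg.norm(uu).round(1),'angle',(a if a<45 else a-90).round(1))
rep(c,[(333,94),(495,94),(491,203),(336,202)],dict(
 lock=[(255,36),(294,36),(305,248),(271,248)],
 hinge=[(535,37),(573,39),(556,246),(520,248)],
 top=[(343,234),(480,234),(480,269),(344,269)]),.64,'-u')
e=env.get_obs();W=np.eye(4);W[:3,:3]=[[-0.372,0.928,0.007],[0.928,0.372,-0.002],[-0.004,0.006,-1]];W[:3,3]=[477.3,-68.8,95.3]
w=cam('wrist');w['T']=W@w['T_tool_cam']
rep(w,[(321,101),(438,103),(409,258.5),(311,258)],dict(bottom=[(219.5,109),(284,109),(281,261),(223.5,260)]),1,'r')
E
python3 f.py
```

```text
panel [575.  -27.8] 152.9 100.3 yaw 21.6
lock panel-frame -2.1 -123.9 size 34.1 189.1 angle -0.6
hinge panel-frame -0.7 122.8 size 34.9 186.9 angle 0.3
top panel-frame 96.9 -2.1 size 135.5 35.4 angle -0.3
panel [576.5 -28.5] 100.3 149.9 yaw 21.1
bottom panel-frame -108.1 -0.2 size 52.1 135.9 angle 0.7
```

All four parts are within about 4 mm and 1° of target, and the robot is clear. I'm handing in.

```bash
python3 -c "
from station import env
print(env.get_obs()['t']);print(env.close_job())"
```

```text
37.05
the job is handed in; nothing more can be done
None
```

The four frame parts are laid face up around the panel, green edges inward, and the job was handed in at 37 s of the 106 s allowed.

These are the last readings of each part's centre in the panel frame. The limit is ±13 mm about the ideal on each axis; angles are allowed up to about 7°.

| Part | Measured x, y (mm) | Ideal x, y (mm) | Angle to panel |
|---|---|---|---|
| Hinge stile | -0.7, 122.8 | 0, 122 | 0.3° |
| Lock stile | -2.1, -123.9 | 0, -122 | -0.6° |
| Top rail | 96.9, -2.1 | 97, 0 | -0.3° |
| Bottom rail | -108.1, -0.2 | -106, 0 | 0.7° |

- **Bottom rail:** its figures come from the close view just after I placed it. The last picture cut it off at the edge, but what showed there looked centred and parallel.
- **Panel:** measured positions agreed within about 5 mm throughout, which is the spread of the cameras, so I saw no sign that it shifted.
- **Bystanders:** I did not re-measure the sanding block, try square, tape, brush or dish. No move came near them at bench height.

**What went wrong:** The first two grasps of the bottom rail closed on air. The fingertips sit about 7 mm behind the reported tool point, not 17 mm ahead as stated. I found this by touching the rail's top with about 25 N, then lowered the grip heights to suit, and every later grasp held.

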